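Put a spare regulator away in its flip-cap tube

ROBOT

A 6-joint arm with a two-finger parallel gripper is mounted at the origin on the work surface. World frame = base frame: x ahead of the robot, y to its left, z up, the work surface at z = 0. Lengths are in mm, angles in rad, forces in N, time in s.
With the tool pointing down it reaches from about 350 to 975 mm from the base axis. Payload 7.1 kg.
Tool frame: the origin (TCP) lies at the centre of the arm's flange, where the gripper is bolted on; the fingertips stand 182 mm ahead of it and the grasp point (between the pads) lies 163 mm ahead of it; x points along the fingers, y is the direction in which the jaws open and shut, and the axes are right-handed (so a half turn about x gives the same grasp; the last joint's range is limited). The gripper opens to 88 mm and grips with 3 to 60 N. Pads are 20 mm wide; open, the fingers measure 115 mm over their backs; the gripper's body (75 mm by 178 mm) begins 61 mm behind the grasp point.
Start: joints at [-1.181, 0.423, 1.63, -0, 1.089, -0.019], TCP at [248.459, -573.476, 404.675] pointing down, gripper open.
Joint ranges: [-3, 3], [-0.9, 2.11], [0.09, 2.58], [-1.31, 4.45], [0.11, 2.69], [-2.54, 2.54]. Speed limits (rad/s): [2.39, 2.39, 3.01, 3.14, 3.14, 3.14].

INTERFACE

Orientations are given as a rotation vector (axis times angle).
In Python, from workcell import readout, viewer, workorder, models gives the robot as it stands. The module is installed in compiled form; this text tells all that it offers.
- The arm moves only by the tool apply_moves, never from a script. Its argument "commands" is a list that holds one entry, the list of rows, each a list of 4 numbers: the shift along the world's x, y, z in m, then the turn about the world's z in rad. A call has 1 to 8 rows; each row is the pose to reach, as a shift and turn from the pose commanded when the call began; what a row does not reach only later rows make up. A row lasts 1/8 s, in which the tool goes at most 62.5 mm and 10.7 degrees, less where a joint would pass 70% of its speed; a pose out of reach is approached as far as the arm can. A call with a gripper value outside its range is refused whole. "gripper" is the finger opening in m, from 0 to 0.0878, set as the call begins (left out, the last holds). The fingers move at their own pace and stop on an object; the grip force is fixed at half the most. Time passes only in rows, so rows that repeat a pose let the fingers close. It gives the time, the measured TCP pose, the force and the opening at its end, in the units of the state.
- readout.get_obs(): the state, without advancing time (a new reading comes with each control period).
- viewer.get_image(name): name is "side" or "top"; returns a dict with "color" (400x640x3 uint8, red, green, blue), "vertical_fov" (degrees; the focal length in pixels is half the picture's height over the tangent of half this angle, whatever the lens; pixels are square), "cx", "cy" (the principal point, pixels), "rvec" (rotation vector, rad) and "tvec" (3), from world to camera coordinates, as OpenCV has them. Camera axes: x right, y down, z forward; pixel columns grow to the right and rows downward; lengths in mm; the calibration is good to about 2 mm. A picture is of the moment at which its call begins. There is no depth.
- workorder.close_job(): hands the job in, once; it reports no verdict.
Trained networks look in the newest picture that a camera, given by its name, has taken for a name from the list of things; names that differ only in an ending like _2 or _b are one class to them, and where a whole thing is asked for, a point or a joint stands for the part that bears it (a point fixed in the world has none). Each returns a list of dicts, best first, with "conf" (0 to 1); they miss things now and then, are a little off and sometimes report something else, mostly with a low value. They report only what shows in the picture. A call takes as long as a camera call. They do not tell look-alikes from the thing itself.
- models.search_frame(camera, label): "position" ([x, y, z] in mm, in world coordinates, good to about 4 mm: the middle of the surface that is visible of it).
- models.place_of(camera, label): "position" ([x, y, z] in mm, in world coordinates, good to about 4 mm: a listed point, or the origin of a listed thing).
The state is a dict: "t": time; "qpos": joint angles; "qvel": joint speeds; "joint_torque": joint torques, N m; "ee_pos": TCP position; "orientation": TCP orientation; "ft_force": force on the tool from outside, world axes, zero at the start; "moment": the same for the moment, N m; "width": finger opening in mm.
Only numpy, scipy, OpenCV 4.12 (cv2) and the standard library are available. Lean on these libraries where they do the work, as an engineer would, in place of code of your own. Each camera call takes 0.05 s, during which the arm holds its last target.

TASK

Put the spare alternator regulator away: flip the cap of the big tube in the rack right back, lower the regulator into the pocket in the tube's mouth (do not drop it in) so that it sits flat and fully home, let go of it, then press the cap fully shut over it. Leave the two slimmer tubes' caps as they are and do not knock the other things on the bench about.

Things in the scene. Friction and masses are not known exactly. Their poses are not given: they have to be found in the camera images.
- tube_big: widest and tallest of three grey flip-cap tubes side by side, fixed in the blue rack (any slot, axes 105 mm apart): round, 91 mm diameter, 120 mm from foot to rim. Origin: centre of its foot, 12 mm above the bench. z up; x level, from the cap's tab (robot side) to the hinge (far side); all tubes and the rack share this yaw
- cap_big (a joint): angle of the big tube's black cap, rad: 0 shut, grows as it is lifted about the tube's +y axis at cap_big_hinge, to a stop at 2.1. Stiff friction hinge (0.12 N m): it stays where it is left, so move it all the way. Cap: hollow, 92 mm diameter, top 26 mm above the rim when shut, 22 mm free height inside, 60 g
- cap_big_hinge (a point): point on the hinge axis of the big cap, at rim height, 50 mm from the tube's axis on its +x side; axes as the tube's
- cap_big_tab (a point): centre of the big cap's thumb tab: a bar 22 mm wide (along the hinge axis), 10 mm thick, standing 30 mm out from the skirt; turns with the cap. Shut, it is 112 mm from the hinge on the robot side and 19 mm above the rim. Can be pinched across its width from above all through the swing, with just the fingertips
- pocket (a point): centre of the floor of the rectangular pocket in the big tube's mouth (under the cap): 63 mm along the tube's x, 43 mm along its y, 10 mm deep, with a 2 mm chamfer; its mouth is flush with the tube's rim. Axes as the tube's
- regulator: loose aluminium plate 60 x 40 x 10 mm lying on the bench, with a grip ridge on top 44 mm long (x), 14 mm wide (y), 16 mm high; 26 mm high in all, about 0.12 kg. Origin: centre of its underside; x along its length, z up. Either way round fits; seated, its plate is flush with the rim and the ridge stands above
- cap_low_tab (a point): tab of the cap on the slim 85 mm tall tube (66 mm diameter, shut or slightly ajar), not to be moved; like the big tab
- cap_mid_tab (a point): tab of the cap on the slim 98 mm tall tube (66 mm diameter, shut or slightly ajar), not to be moved
- pulley: steel V pulley, 52 mm diameter, 34 mm high, bystander; origin under its centre
- bearing: steel bearing ring, 52 mm diameter, 15 mm high, bystander; origin under its centre
- can: spray can, 64 mm diameter, 170 mm tall, bystander; origin under its centre
- screwdriver: screwdriver lying on the bench near the robot, bystander
- spanner: spanner lying on the bench left of the rack, bystander
- jar: white jar, 70 mm diameter, 75 mm tall, bystander; origin under its centre
Things that resemble listed ones, but are neither listed nor needed, are in the scene too. What is shaped like the regulator but purple is not meant.

How it is judged (in metres and radians):
On the way, in this order (a step that is already met when the one before it is completed fails the run):
1. the big tube's cap is open by more than 1.4 rad (80 degrees) (value of joint cap_big above 1.4 rad), for 0.2 s.
2. the regulator is still held by the fingers while its underside is within 7 mm of the pocket's floor and its centre within 5 mm of the pocket's, with the cap open: lowered in, not dropped (z of regulator in the frame of pocket below 0.007 m and horizontal distance between regulator and pocket below 0.005 m and contact force between the fingers and regulator above 0.3 N and value of joint cap_big above 1.2 rad).
3. the regulator sits flat in the pocket, released, with the cap still open (z of regulator in the frame of pocket below 0.003 m and horizontal distance between regulator and pocket below 0.004 m and angle between regulator's own z axis and vertical below 0.06 rad and contact force between the fingers and regulator below 0.1 N and value of joint cap_big above 1 rad), for 0.2 s.
At the end, for the whole second after the job is handed in: The regulator lies at rest in the big tube's pocket, underside within 3 mm of the pocket floor, centre within 4 mm, tilted less than 0.06 rad and in line with the pocket within 0.12 rad (either way round), and the big cap is shut to less than 0.05 rad (z of regulator in the frame of pocket between -0.003 and 0.003 m and horizontal distance between regulator and pocket below 0.004 m and angle between regulator's own z axis and vertical below 0.06 rad and angle between the x axis of regulator and the x axis of tube_big, either way round below 0.12 rad and value of joint cap_big below 0.05 rad and linear speed of regulator below 0.02 m/s); the robot touches nothing.
It fails at once if a slim tube's cap is moved (its tab by more than 20 mm) (distance of any of cap_low_tab, cap_mid_tab from where it was at the start of the episode above 0.02 m).
It fails at once if a bystander on the bench is shifted by more than 40 mm (distance of any of pulley, bearing, can, screwdriver, spanner, jar from where it was at the start of the episode above 0.04 m).
It also fails if it takes over 72 s, if anything falls off the work surface, if the arm or the gripper's body presses on something with over 40 N, if the wrist force passes 120 N, or if a joint passes its speed limit or range.

## Working session

There is one attempt and no reset: what is moved stays moved. The work goes in short steps, Python scripts to look and compute and a tool call to move; the robot and the scene stay as the last step left them, time stands still between calls to the robot, and variables do not carry over. Pictures are saved under pics/ and viewed, and the job is handed in when it is done.

Besides the shell and the picture viewer there is one more tool, called after ">>>" in YAML: its name, and indented under it one key for each argument. apply_moves: Moves the arm, as the interface text tells. Its arguments: {"type":"object","properties":{"commands":{"type":"array","items":{"type":"array","items":{"type":"array","items":{"type":"number"}}}},"gripper":{"type":"number"}},"required":["commands"]}

```bash
mkdir -p pics
cat > h.py <<'E'
import numpy as np, cv2
from workcell import readout, viewer, workorder, models
def snap(name,fn=None):
    d=viewer.get_image(name); 
    if fn: cv2.imwrite('pics/'+fn,cv2.cvtColor(d['color'],cv2.COLOR_RGB2BGR))
    return d
def cam(d):
    f=d['color'].shape[0]/2/np.tan(np.radians(d['vertical_fov'])/2)
    K=np.array([[f,0,d['cx']],[0,f,d['cy']],[0,0,1.]])
    R=cv2.Rodrigues(np.array(d['rvec'],float))[0]; t=np.array(d['tvec'],float).ravel()
    return K,R,t
def proj(d,P):
    K,R,t=cam(d); p=(np.atleast_2d(P)@R.T+t)@K.T; return p[:,:2]/p[:,2:]
def atz(d,uv,z):
    K,R,t=cam(d); r=R.T@np.linalg.inv(K)@np.array([uv[0],uv[1],1.]); c=-R.T@t
    return c+r*(z-c[2])/r[2]
E
python3 - <<'E'
from h import *
for c in ('side','top'):
    d=snap(c,c+'0.png'); K,R,t=cam(d); print(c,d['vertical_fov'],-R.T@t, [k for k in d])
    for l in ['tube_big','cap_big_hinge','cap_big_tab','pocket','regulator','cap_low_tab','cap_mid_tab','pulley','bearing','can','screwdriver','spanner','jar']:
        for r in models.place_of(c,l)[:3]: print(l,np.round(r['position']),round(r['conf'],2),np.round(proj(d,r['position'])[0]))
o=readout.get_obs(); print(o)
E
```

```text
side 42.13516841649821 [ 482.40244535 1088.70996292  825.3719194 ] ['color', 'vertical_fov', 'cx', 'cy', 'rvec', 'tvec']
tube_big [525. 196.  12.] 0.77 [324. 275.]
cap_big_hinge [575. 186. 133.] 0.68 [301. 230.]
cap_big_tab [466. 208. 152.] 0.88 [351. 231.]
pocket [526. 196. 120.] 0.94 [323. 238.]
pocket [450. 401.  -2.] 0.57 [357. 352.]
regulator [ 590. -306.   -1.] 0.67 [311. 168.]
regulator [ 379. -257.   -1.] 0.54 [379. 178.]
regulator [ 515. -375.   -2.] 0.51 [335. 158.]
cap_low_tab [448.  -1. 128.] 0.79 [359. 187.]
cap_mid_tab [460. 102. 138.] 0.86 [354. 207.]
pulley [ 665. -181.   -3.] 0.58 [282. 190.]
bearing [ 348. -125.    1.] 0.72 [392. 202.]
can [705. -59.  -1.] 0.92 [262. 213.]
screwdriver [358. 137.   3.] 0.83 [395. 263.]
spanner [452. 398.   1.] 0.93 [356. 350.]
jar [698. 356.   1.] 0.8 [237. 329.]
top 51.08034646009296 [ 367.72295677   24.86645582 1042.13809517] ['color', 'vertical_fov', 'cx', 'cy', 'rvec', 'tvec']
tube_big [527. 199.   9.] 0.91 [252. 204.]
tube_big [450. 399.  -4.] 0.18 [172. 237.]
cap_big_hinge [577. 189. 131.] 0.68 [247. 174.]
pocket [530. 196. 118
[... 449 characters left out ...]
0.86 [171. 238.]
jar [694. 357.   0.] 0.66 [191. 142.]
{'t': 1.4, 'qpos': array([-1.18102453e+00,  4.23078713e-01,  1.62989171e+00,  1.57107356e-05,
        1.08861015e+00, -1.89831914e-02]), 'qvel': array([-0.00082774,  0.00122945,  0.00032474, -0.00072683, -0.0001224 ,
       -0.00120129]), 'joint_torque': array([ 7.39847906e-05, -5.44577157e+01, -2.74042904e+01,  6.43707812e-02,
        1.68079702e-02, -1.32665625e-05]), 'ee_pos': array([ 248.44631586, -573.48162955,  404.6916252 ]), 'orientation': array([ 1.99646877,  0.41379061, -1.99643633]), 'ft_force': array([-0.08717946, -0.54436309,  0.04746079]), 'moment': array([-0.0053299 , -0.0162477 , -0.01472315]), 'width': 88.03627997946775}
```

View images.

View pics/side0.png

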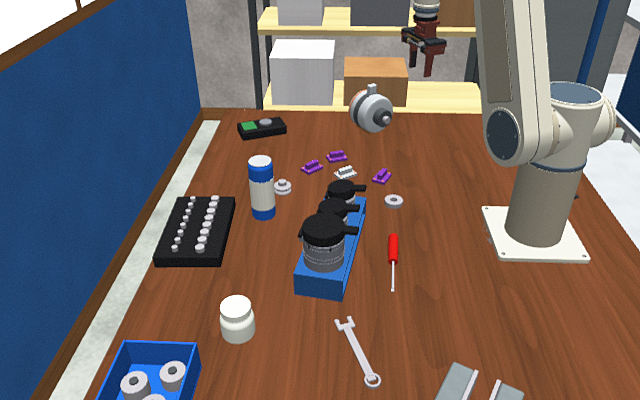

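View pics/top0.png

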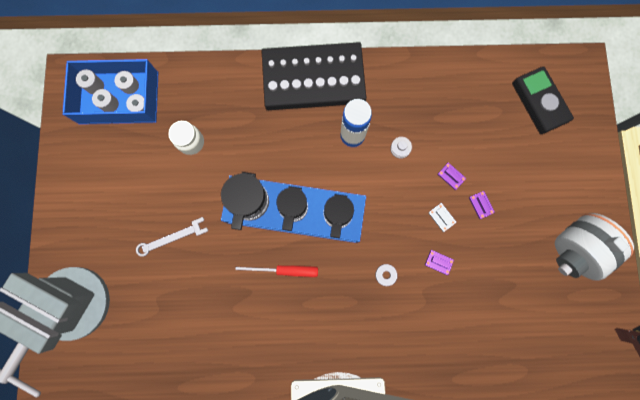

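Run:
```python
import cv2
a=cv2.imread('pics/top0.png')[130:260,380:520]; cv2.imwrite('pics/c0.png',cv2.resize(a,None,fx=4,fy=4,interpolation=cv2.INTER_CUBIC))
a=cv2.imread('pics/top0.png')[140:260,190:380]; cv2.imwrite('pics/c1.png',cv2.resize(a,None,fx=4,fy=4,interpolation=cv2.INTER_CUBIC))
```

```text
(no output)
```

View pics/c0.png

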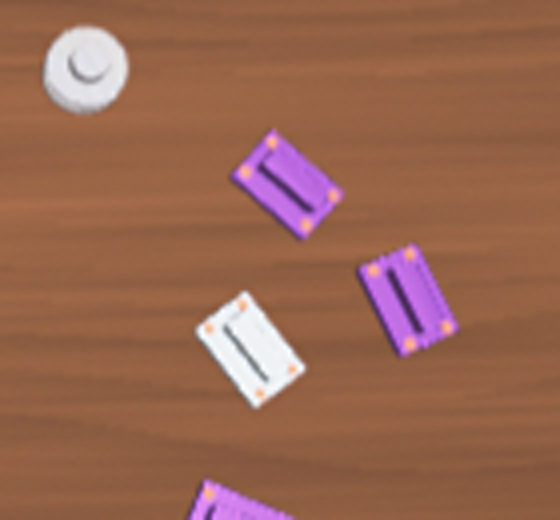

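View pics/c1.png

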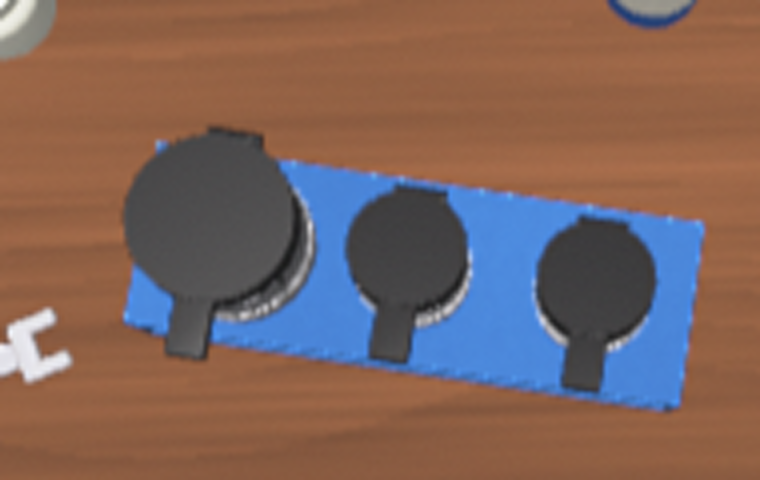

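The white/silver plate at top (442,217) is the regulator. Its look-alikes are purple, at (452,176), (482,205) and (440,262), and the spray-can, pulley and ring are no match. The big tube is at (245,195), its tab at about (237,223), on the left of the rack. Next I'll measure the yaw of the rack and regulator.

```bash
cat > m.py <<'E'
from h import *
def rect(d,z,x0,x1,y0,y1,s=2):
    # output: col along -y, row along -x, s px/mm
    W=int((y1-y0)*s);H=int((x1-x0)*s)
    P=np.array([[x1,y1,z],[x1,y0,z],[x0,y0,z],[x0,y1,z]],float)
    M=cv2.getPerspectiveTransform(proj(d,P).astype(np.float32),np.float32([[0,0],[W,0],[W,H],[0,H]]))
    return cv2.warpPerspective(d['color'],M,(W,H),flags=cv2.INTER_CUBIC)
E
python3 - <<'E'
from m import *
for c in ('top','side'):
    d=snap(c)
    for z in (0,10,26):
        r=rect(d,z,420,560,-340,-220); hsv=cv2.cvtColor(r,cv2.COLOR_RGB2HSV)
        m=((hsv[...,1]<70)&(hsv[...,2]>110)).astype(np.uint8); m=cv2.morphologyEx(m,cv2.MORPH_CLOSE,np.ones((9,9)))
        cs=sorted(cv2.findContours(m,0,2)[0],key=cv2.contourArea)[-1]; b=cv2.minAreaRect(cs)
        print(c,'reg z',z,'x',560-b[0][1]/2,'y',-220-b[0][0]/2,'size',np.array(b[1])/2,'ang',b[2])
        if z==10: cv2.imwrite(f'pics/reg_{c}.png',cv2.cvtColor(r,4)[:,:])
    for z in (12,30,):
        r=rect(d,z,400,640,-100,300); hsv=cv2.cvtColor(r,cv2.COLOR_RGB2HSV)
        m=((abs(hsv[...,0].astype(int)-108)<12)&(hsv[...,1]>120)&(hsv[...,2]>80)).astype(np.uint8)
        cs=sorted(cv2.findContours(m,0,2)[0],key=cv2.contourArea)[-1]; h=cv2.convexHull(cs);b=cv2.minAreaRect(h)
        ap=cv2.approxPolyDP(h,8,True)[:,0]/2
        print(c,'rack z',z,'x',640-b[0][1]/2,'y',300-b[0][0]/2,'size',np.array(b[1])/2,'ang',b[2]); print([(640-p[1],300-p[0]) for p in ap])
E
```

```text
top reg z 0 x 484.51624298095703 y -276.19522857666016 size [64.36967468 45.38178253] ang 55.17551040649414
top reg z 10 x 483.4082794189453 y -273.36815643310547 size [63.74507141 44.72148895] ang 55.17551040649414
top reg z 26 x 481.6741485595703 y -268.76892471313477 size [62.65977097 44.13999939] ang 55.43747329711914
top rack z 12 x 508.62937927246094 y 69.40182495117188 size [292.90698242 118.67366791] ang 9.98058795928955
[(np.float64(486.5), np.float64(222.0)), (np.float64(587.0), np.float64(178.5)), (np.float64(540.5), np.float64(-84.0)), (np.float64(428.0), np.float64(-61.5)), (np.float64(475.0), np.float64(219.5))]
top rack z 30 x 506.1554412841797 y 68.62953186035156 size [287.77505493 116.56471252] ang 9.934096336364746
[(np.float64(484.5), np.float64(218.5)), (np.float64(583.0), np.float64(177.0)), (np.float64(536.5), np.float64(-82.5)), (np.float64(427.0), np.float64(-60.5)), (np.float64(473.0), np.float64(215.5))]
side reg z 0 x 482.54876708984375 y -283.55579376220703 size [77.99623108 67.5575943 ] ang 56.97612762451172
side reg z 10 x 482.40694427490234 y -266.96981
[... 238 characters left out ...]
1953125] ang 10.039255142211914
[(np.float64(587.5), np.float64(259.0)), (np.float64(596.5), np.float64(190.0)), (np.float64(583.0), np.float64(113.5)), (np.float64(454.0), np.float64(-99.5)), (np.float64(424.0), np.float64(-99.5)), (np.float64(428.0), np.float64(-32.0)), (np.float64(483.5), np.float64(277.0))]
side rack z 30 x 509.3153381347656 y 88.44384765625 size [399.98110962 124.68897247] ang 10.097505569458008
[(np.float64(584.5), np.float64(277.5)), (np.float64(594.0), np.float64(210.0)), (np.float64(580.5), np.float64(134.5)), (np.float64(453.0), np.float64(-99.5)), (np.float64(424.0), np.float64(-99.5)), (np.float64(429.5), np.float64(-5.5)), (np.float64(483.5), np.float64(295.0))]
```

Run:
```python
from h import *
a=cv2.imread('pics/reg_top.png'); b=cv2.imread('pics/reg_side.png'); cv2.imwrite('pics/reg2.png',cv2.resize(np.hstack([a,b]),None,fx=1.5,fy=1.5))
a=cv2.imread('pics/side0.png')[150:310,250:400]; cv2.imwrite('pics/c2.png',cv2.resize(a,None,fx=3.6,fy=3.6,interpolation=cv2.INTER_CUBIC))
```

```text
(no output)
```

View pics/reg2.png

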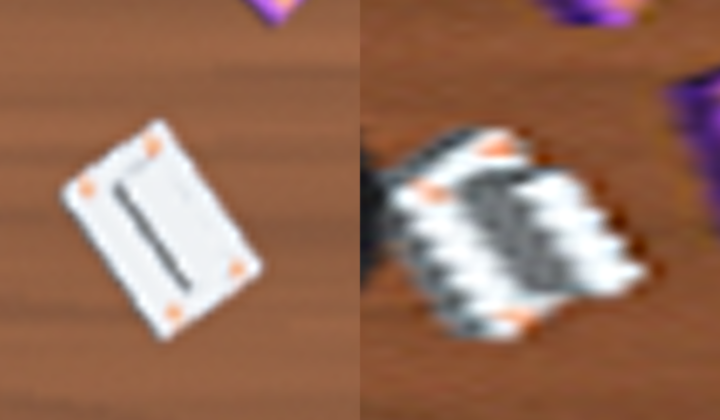

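View pics/c2.png

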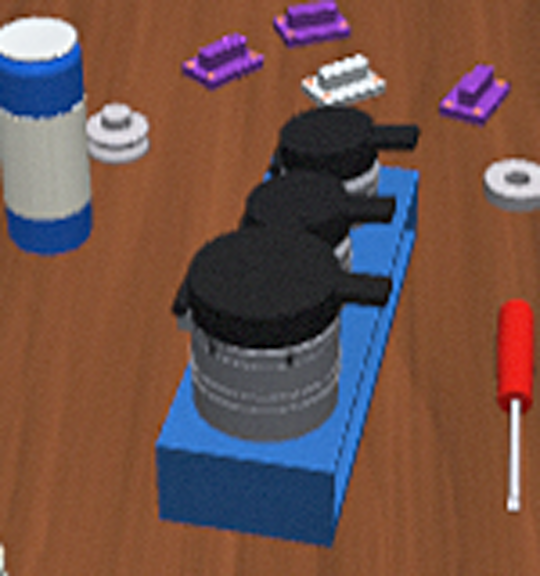

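```bash
cat >> h.py <<'E'
yaw=-0.173; C=np.array([527.5,197.5])  # tube axis est
ex=np.array([np.cos(yaw),np.sin(yaw)]); ey=np.array([-ex[1],ex[0]])
def tooly(o):
    R=cv2.Rodrigues(np.array(o['orientation'],float))[0]; return np.arctan2(R[1,1],R[0,1]),R
def tab(th,C=C):
    x=-112*np.cos(th)+19*np.sin(th); z=112*np.sin(th)+19*np.cos(th)
    return np.r_[C+ex*(50+x),132+z]
E
python3 - <<'E'
from h import *
o=readout.get_obs(); a,R=tooly(o); print(o['t'],a,R.round(3))
print('need ang',np.pi/2+yaw,'turn',(np.pi/2+yaw-a+np.pi/2)%np.pi-np.pi/2)
print('q6 ref',o['qpos'])
for l in ['cap_big_tab','cap_big_hinge']:
    for c in ('side','top'):
        for r in models.place_of(c,l)[:1]: print(l,c,r['position'])
for th in np.linspace(0,2.1,8): print(round(th,2),tab(th).round(1))
E
```

```text
1.5 -1.1620019718567112 [[ 0.     0.398 -0.918]
 [-0.    -0.918 -0.398]
 [-1.     0.    -0.   ]]
need ang 1.3977963267948965 turn -0.5817943549381859
q6 ref [-1.18101167e+00  4.23092969e-01  1.62986128e+00  1.74476269e-05
  1.08860511e+00 -1.90177848e-02]
cap_big_tab side [484.0, -269.1, 2.5]
cap_big_tab top [470.1, 207.8, 156.0]
cap_big_hinge side [574.8, 187.3, 132.6]
0.0 [466.4 208.2 151. ]
0.3 [476.9 206.3 183.2]
0.6 [496.3 203.  210.9]
0.9 [522.8 198.3 231.5]
1.2 [554.2 192.8 243.3]
1.5 [587.6 187.  245.1]
1.8 [620.  181.3 236.8]
2.1 [648.6 176.3 219.1]
```

>>> apply_moves:
  commands:
    - [[0.014,0.052,0,-0.1],[0.03,0.107,0,-0.2],[0.046,0.164,0,-0.3],[0.062,0.222,0,-0.4],[0.078,0.28,0,-0.5],[0.094,0.338,0,-0.582],[0.11,0.395,0,-0.582],[0.126,0.452,0,-0.582]]
  gripper: 0.05

```text
t: 2.7
ee_pos: [374.7, -119.7, 405.1]
orientation: [-2.132, 0.186, 2.129]
ft_force: [0.6, -0.1, -0.4]
width: 50.0
```

>>> apply_moves:
  commands:
    - [[0.016,0.058,0,0],[0.032,0.115,0,0],[0.048,0.172,0,0],[0.064,0.229,0,0],[0.081,0.286,0,0],[0.0925,0.3295,0,0],[0.0925,0.3295,0,0]]

```text
t: 3.58
ee_pos: [467.5, 210.5, 404.7]
orientation: [-2.133, 0.181, 2.132]
ft_force: [0.1, -0.9, 0.5]
width: 50.1
```

Run:
```python
from h import *
o=readout.get_obs(); a,R=tooly(o); print(o['t'],o['ee_pos'],a,o['qpos'],o['ft_force'],o['width'])
d=snap('top','t1.png');e=snap('side','s1.png')
print(proj(d,tab(0)),proj(e,tab(0)))
A=[cv2.resize(cv2.cvtColor(i['color'],4)[b:b+120,a:a+100],None,fx=4,fy=4,interpolation=cv2.INTER_CUBIC) for i,a,b in((d,190,150),(e,290,160))]
cv2.imwrite('pics/p1.png',np.hstack(A))
```

```text
3.575 [467.45613496 210.48519419 404.68677835] -1.7403200977694726 [3.99822585e-01 2.58286318e-01 1.87591355e+00 2.28449341e-04
 1.00640410e+00 2.14002083e+00] [ 0.1430244  -0.91307129  0.54574815] 50.057852761079346
[[236.21749186 222.43813949]] [[351.01345759 230.80837088]]
```

View pics/p1.png

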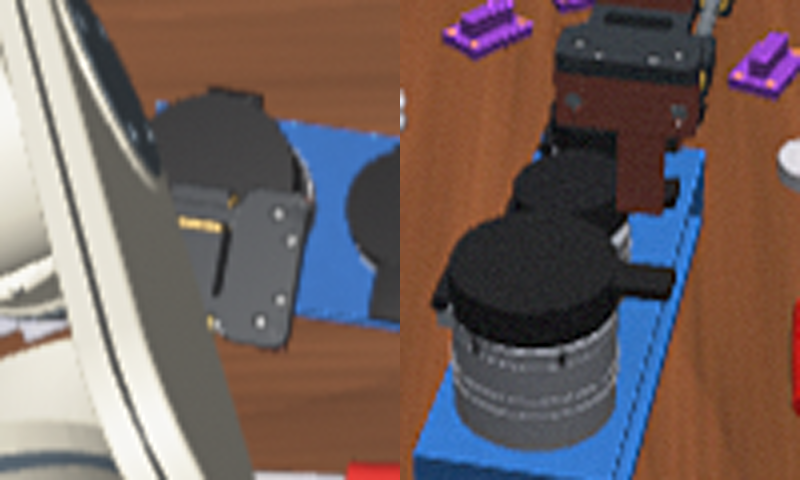

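Side view: the tab is centred at about (350.5,230.5), against a prediction of (351,230.8). The fingers are above it, so I'll descend and pinch.

>>> apply_moves:
  commands:
    - [[0,0,-0.03,0],[0,0,-0.06,0],[0,0,-0.079,0],[0,0,-0.079,0]]

```text
t: 4.18
ee_pos: [466.2, 206.4, 324.7]
orientation: [-2.128, 0.189, 2.134]
ft_force: [0.1, 0.4, 1.1]
width: 50.0
```

>>> apply_moves:
  commands:
    - [[0,0,0,0],[0,0,0,0],[0,0,0,0],[0,0,0,0]]
  gripper: 0.0

```text
t: 4.68
ee_pos: [467.0, 207.5, 326.0]
orientation: [-2.132, 0.186, 2.131]
ft_force: [1.0, -6.0, 1.3]
width: 22.1
```

Run:
```python
from h import *
o=readout.get_obs(); a,R=tooly(o); print(o['t'],o['ee_pos'],a,o['ft_force'],o['width'])
p=tab(0)
for th in np.arange(0.15,2.16,.15): print(round(th,2),((tab(th)-p)/1000).round(4))
```

```text
4.675 [466.96394096 207.49699067 326.03153041] -1.7432574471251283 [ 1.03606995 -5.97533178  1.27929663] 22.08336929283079
0.15 [ 0.004  -0.0007  0.0165]
0.3 [ 0.0105 -0.0018  0.0322]
0.45 [ 0.0191 -0.0033  0.0468]
0.6 [ 0.0298 -0.0052  0.0599]
0.75 [ 0.0424 -0.0074  0.0712]
0.9 [ 0.0564 -0.0099  0.0805]
1.05 [ 0.0717 -0.0125  0.0876]
1.2 [ 0.0878 -0.0153  0.0923]
1.35 [ 0.1044 -0.0182  0.0944]
1.5 [ 0.1212 -0.0212  0.0941]
1.65 [ 0.1377 -0.0241  0.0911]
1.8 [ 0.1536 -0.0268  0.0858]
1.95 [ 0.1686 -0.0295  0.078 ]
2.1 [ 0.1822 -0.0318  0.0681]
```

>>> apply_moves:
  commands:
    - [[0.004,-0.0007,0.0165,0],[0.0105,-0.0018,0.0322,0],[0.0191,-0.0033,0.0468,0],[0.0298,-0.0052,0.0599,0],[0.0424,-0.0074,0.0712,0],[0.0564,-0.0099,0.0805,0],[0.0717,-0.0125,0.0876,0],[0.0878,-0.0153,0.0923,0]]

```text
t: 5.68
ee_pos: [554.9, 192.1, 418.1]
orientation: [-2.129, 0.187, 2.135]
ft_force: [-3.5, -5.7, -6.1]
width: 21.7
```

>>> apply_moves:
  commands:
    - [[0.0166,-0.0029,0.0021,0],[0.0334,-0.0059,0.0018,0],[0.0499,-0.0088,-0.0012,0],[0.0658,-0.0115,-0.0065,0],[0.0808,-0.0142,-0.0143,0],[0.0944,-0.0165,-0.0242,0],[0.0944,-0.0165,-0.0242,0]]

```text
t: 6.55
ee_pos: [652.0, 174.8, 396.1]
orientation: [-2.138, 0.186, 2.124]
ft_force: [3.4, -10.5, 6.7]
width: 20.7
```

Run:
```python
from h import *
o=readout.get_obs(); a,R=tooly(o); print(o['t'],o['ee_pos'],a,o['ft_force'],o['width'])
e=snap('side','s2.png')
cv2.imwrite('pics/p2.png',cv2.resize(cv2.cvtColor(e['color'],4)[130:300,230:400],None,fx=3.5,fy=3.5,interpolation=cv2.INTER_CUBIC))
```

```text
6.55 [651.97644678 174.79135706 396.12096427] -1.744611204249788 [  3.359308   -10.54195443   6.68147471] 20.719900058705683
```

View pics/p2.png

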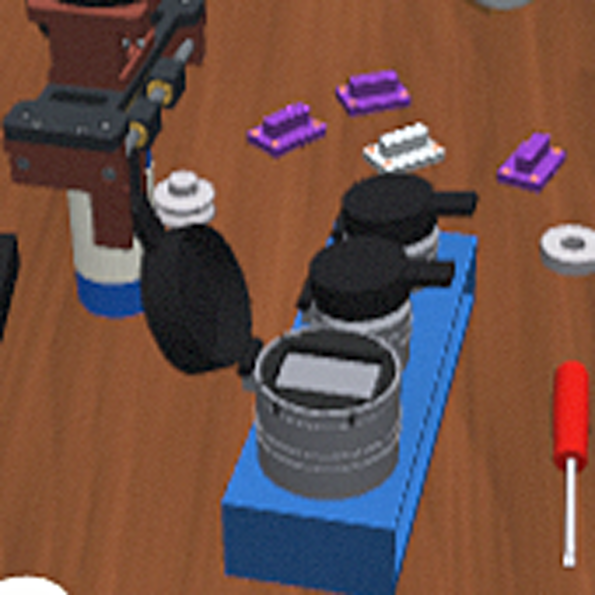

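>>> apply_moves:
  commands:
    - [[0,0,0,0],[0,0,0,0],[0,0,0.03,0],[0,0,0.07,0],[-0.01,-0.03,0.09,0.1],[-0.025,-0.08,0.09,0.25],[-0.045,-0.135,0.09,0.4],[-0.065,-0.19,0.09,0.55]]
  gripper: 0.045

```text
t: 7.6
ee_pos: [583.6, -14.7, 484.1]
orientation: [2.013, 0.39, -2.011]
ft_force: [0.4, -0.8, 0.1]
width: 45.3
```

>>> apply_moves:
  commands:
    - [[-0.02,-0.055,-0.01,0.1],[-0.04,-0.11,-0.03,0.231],[-0.06,-0.165,-0.05,0.231],[-0.08,-0.22,-0.07,0.231],[-0.0997,-0.2617,-0.1,0.231],[-0.0997,-0.2617,-0.14,0.231],[-0.0997,-0.2617,-0.16,0.231]]

```text
t: 8.48
ee_pos: [483.9, -275.8, 322.0]
orientation: [1.875, 0.589, -1.877]
ft_force: [-0.4, -0.3, 0.3]
width: 45.0
```

Run:
```python
from h import *
o=readout.get_obs(); a,R=tooly(o); print(o['t'],o['ee_pos'],a,o['ft_force'],o['width'])
e=snap('side','s3.png');d=snap('top','t3.png')
A=[cv2.resize(cv2.cvtColor(i['color'],4)[b:b+130,a:a+130],None,fx=3,fy=3,interpolation=cv2.INTER_CUBIC) for i,a,b in((e,240,165),(d,180,130))]
A2=[cv2.resize(cv2.cvtColor(i['color'],4)[b:b+65,a:a+130],None,fx=3,fy=3,interpolation=cv2.INTER_CUBIC) for i,a,b in((e,270,130),(d,390,180))]
cv2.imwrite('pics/p3.png',np.vstack([np.hstack(A),np.hstack(A2)]))
for l in ['pocket','cap_big_hinge','cap_big_tab','tube_big','regulator']:
    for c,dd in (('side',e),('top',d)):
        for r in models.place_of(c,l)[:2]: print(l,c,np.round(r['position'],1),round(r['conf'],2),proj(dd,r['position']).round())
print(tab(2.1))
# pocket rect
for c,dd in (('side',e),('top',d)):
    r=rect=None
```

```text
8.475 [ 483.92940968 -275.7674243   322.01844667] -0.964512616825847 [-0.39925176 -0.33980782  0.34288791] 45.04442693101702
pocket side [525.5 199.1 123.8] 0.71 [[324. 237.]]
pocket top [526.5 198.9 117.3] 0.69 [[244. 197.]]
cap_big_hinge side [571.3 183.8 133.6] 0.67 [[303. 229.]]
cap_big_hinge top [574.6 187.6 130.6] 0.9 [[248. 175.]]
cap_big_tab side [521.7 197.2  15.1] 0.71 [[325. 274.]]
cap_big_tab side [639.  174.6 223.1] 0.69 [[270. 192.]]
cap_big_tab top [642.3 176.5 223.4] 0.84 [[245. 132.]]
tube_big side [526.4 197.2  14.4] 0.71 [[323. 274.]]
tube_big top [528.8 198.5   9.2] 0.61 [[252. 203.]]
regulator side [ 514.2 -374.6   -0.9] 0.72 [[335. 158.]]
regulator side [ 479.2 -273.5    0.7] 0.68 [[346. 174.]]
regulator top [ 372.2 -251.     1.8] 0.79 [[435. 262.]]
regulator top [ 5.863e+02 -3.005e+02  1.000e-01] 0.69 [[449. 177.]]
[648.60853408 176.33666869 219.08737308]
```

View pics/p3.png

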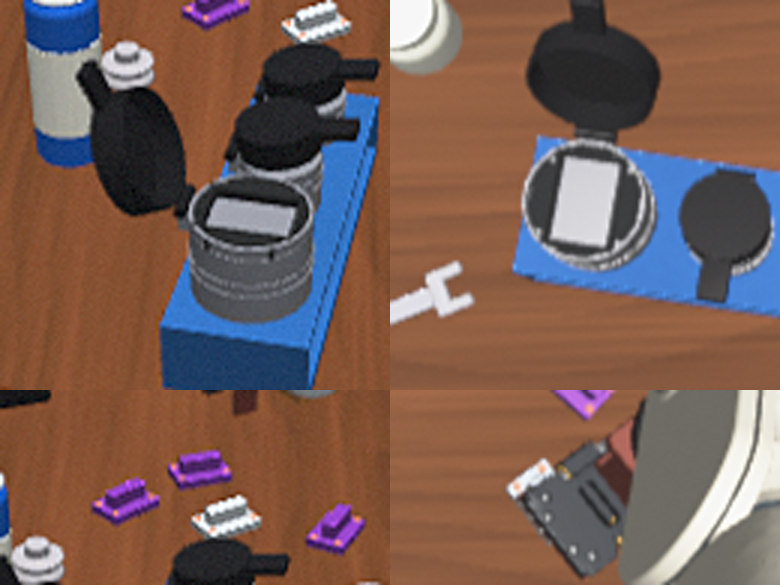

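Run:
```python
from m import *
A=[]
for c in ('side','top'):
    d=snap(c)
    for z in (122,132):
        r=rect(d,z,470,590,140,250,4)
        # predicted model overlay
        g=cv2.cvtColor(r,4)
        hsv=cv2.cvtColor(r,cv2.COLOR_RGB2HSV); m=((hsv[...,2]>130)&(hsv[...,1]<60)).astype(np.uint8)
        m=cv2.morphologyEx(m,cv2.MORPH_OPEN,np.ones((25,25)))
        cs=sorted(cv2.findContours(m,0,2)[0],key=cv2.contourArea)
        b=cv2.minAreaRect(cs[-1]); print(c,z,'x',590-b[0][1]/4,'y',250-b[0][0]/4,np.array(b[1])/4,b[2])
        def px(P): return np.int32([[(250-p[1])*4,(590-p[0])*4] for p in P])
        bx=[C+ex*sx*31.5+ey*sy*21.5 for sx,sy in((1,1),(1,-1),(-1,-1),(-1,1))]
        cv2.polylines(g,[px(bx)],True,(0,0,255),1)
        cv2.circle(g,tuple(map(int,px([C])[0])),int(45.5*4),(0,255,0),1)
        cv2.polylines(g,[np.int32(cv2.boxPoints(b))],True,(255,0,0),1)
        A.append(cv2.resize(g,None,fx=.62,fy=.62,interpolation=cv2.INTER_AREA))
cv2.imwrite('pics/pk.png',np.vstack([np.hstack(A[:2]),np.hstack(A[2:])]))
```

```text
side 122 x 526.0975723266602 y 194.23761749267578 [33.38840485 61.03899002] 9.392449378967285
side 132 x 525.464111328125 y 207.0022087097168 [32.86420822 60.08229065] 9.533233642578125
top 122 x 526.6267967224121 y 195.93548202514648 [42.75444412 64.12660217] 9.716686248779297
top 132 x 524.8448181152344 y 194.08251190185547 [42.24377823 63.49477386] 9.651833534240723
```

View pics/pk.png

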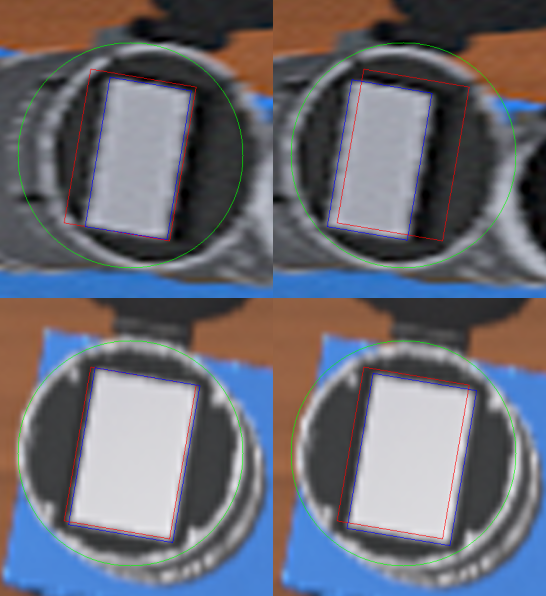

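>>> apply_moves:
  commands:
    - [[0,0.001,-0.05,0],[0,0.001,-0.1,0],[0,0.001,-0.122,0],[0,0.001,-0.13,0],[0,0.001,-0.13,0]]

```text
t: 9.8
ee_pos: [484.6, -274.6, 193.9]
orientation: [1.874, 0.588, -1.874]
ft_force: [-0.1, 0.1, -0.1]
width: 44.8
```

Run:
```python
from h import *
o=readout.get_obs(); a,R=tooly(o); print(o['t'],o['ee_pos'],a,o['ft_force'],o['width'])
e=snap('side');d=snap('top')
A=[cv2.resize(cv2.cvtColor(i['color'],4)[b:b+80,a:a+80],None,fx=5,fy=5,interpolation=cv2.INTER_CUBIC) for i,a,b in((e,305,130),(d,400,180))]
cv2.imwrite('pics/p4.png',np.hstack(A))
```

```text
9.8 [ 484.6134191  -274.59599705  193.85072833] -0.9630035068849082 [-0.13912042  0.14224378 -0.09249556] 44.843767627992904
```

View pics/p4.png

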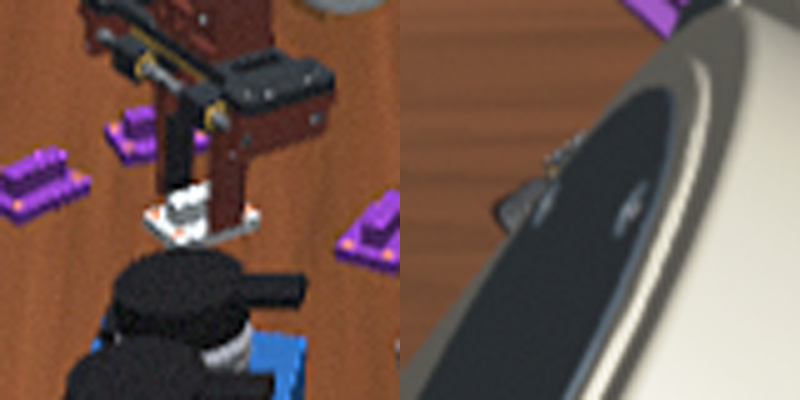

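The side view shows the jaws straddling the white regulator's ridge, at (345,172) in full-picture pixels. I'll close on it.

>>> apply_moves:
  commands:
    - [[0,0,0,0],[0,0,0,0],[0,0,0,0],[0,0,0,0],[0,0,0,0]]
  gripper: 0.0

```text
t: 10.52
ee_pos: [484.4, -274.4, 194.0]
orientation: [1.874, 0.588, -1.875]
ft_force: [-0.5, 1.2, 5.6]
width: 13.9
```

>>> apply_moves:
  commands:
    - [[0,0,0.03,0],[0,0,0.08,0],[0,0,0.13,0],[0,0,0.18,0],[0,0,0.2,0],[0,0,0.2,0]]

```text
t: 11.28
ee_pos: [484.7, -274.7, 395.2]
orientation: [1.876, 0.585, -1.871]
ft_force: [-0.7, -0.0, -1.4]
width: 14.0
```

Run:
```python
from h import *
o=readout.get_obs(); a,R=tooly(o); print(o['t'],o['ee_pos'],a,o['ft_force'],o['width'])
e=snap('side');d=snap('top')
A=[cv2.resize(cv2.cvtColor(i['color'],4)[b:b+90,a:a+90],None,fx=5,fy=5,interpolation=cv2.INTER_CUBIC) for i,a,b in((e,300,70),)]
cv2.imwrite('pics/p5.png',np.hstack(A))
```

```text
11.275 [ 484.71423834 -274.66045004  395.1627046 ] -0.9630343754453579 [-0.70393856 -0.04249501 -1.39342605] 14.045513038401841
```

View pics/p5.png

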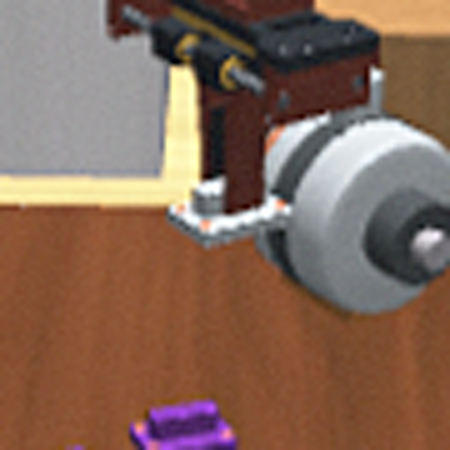

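>>> apply_moves:
  commands:
    - [[0.004,0.045,0,-0.1],[0.009,0.1,0,-0.23],[0.014,0.155,0,-0.36],[0.019,0.21,0,-0.5],[0.024,0.265,0,-0.64],[0.029,0.32,0,-0.781],[0.034,0.375,0,-0.781],[0.038,0.43,0,-0.781]]

```text
t: 12.38
ee_pos: [522.0, 157.3, 391.7]
orientation: [-2.128, 0.186, 2.135]
ft_force: [0.4, 0.1, -1.6]
width: 13.7
```

>>> apply_moves:
  commands:
    - [[0.002,0.025,0,0],[0.0038,0.0416,-0.01,0],[0.0038,0.0416,-0.03,0],[0.0038,0.0416,-0.03,0],[0.0038,0.0416,-0.03,0]]

```text
t: 13.0
ee_pos: [526.3, 196.6, 363.3]
orientation: [-2.13, 0.186, 2.132]
ft_force: [-0.1, 0.8, -0.6]
width: 13.4
```

Run:
```python
from m import *
o=readout.get_obs(); a,R=tooly(o); print(o['t'],o['ee_pos'],a,o['ft_force'],o['width'])
e=snap('side');d=snap('top')
A=[cv2.resize(cv2.cvtColor(i['color'],4)[b:b+100,a:a+80],None,fx=5,fy=5,interpolation=cv2.INTER_CUBIC) for i,a,b in((e,285,170),(d,200,150))]
cv2.imwrite('pics/p6.png',np.hstack(A))
P=o['ee_pos']; c=P[:2]; h=P[2]-193.8
print('h',h); g=cv2.cvtColor(e['color'],4)
big=cv2.resize(g[170:270,285:365],None,fx=7,fy=7,interpolation=cv2.INTER_CUBIC)
for z in (h,h+10):
  bx=np.array([np.r_[c+ex*sx*30+ey*sy*20,z] for sx,sy in((1,1),(1,-1),(-1,-1),(-1,1))])
  cv2.polylines(big,[np.int32((proj(e,bx)-[285,170]+.5)*7)],True,(0,0,255),1)
Cn=np.array([526.3,197.1]);
bx=np.array([np.r_[Cn+ex*sx*31.5+ey*sy*21.5,132] for sx,sy in((1,1),(1,-1),(-1,-1),(-1,1))])
cv2.polylines(big,[np.int32((proj(e,bx)-[285,170]+.5)*7)],True,(0,255,0),1)
cv2.imwrite('pics/p6b.png',big[:600])
```

```text
13.0 [526.34874273 196.59812735 363.34299325] -1.7448296711276807 [-0.11094362  0.79142937 -0.61268209] 13.404116809990843
h 169.5429932484342
```

View pics/p6.png

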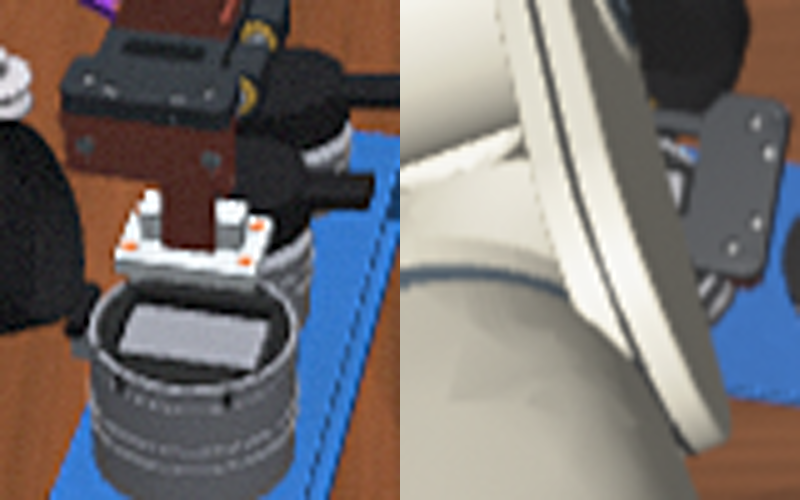

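View pics/p6b.png

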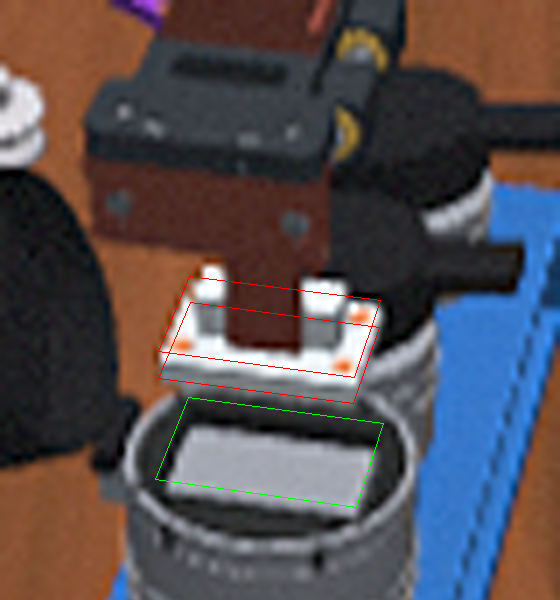

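Run:
```python
from m import *
o=readout.get_obs(); P=o['ee_pos']; h=P[2]-193.8; c=P[:2]; print(P,h)
e=snap('side')
A=[]
for z in (h,h+10):
    r=rect(e,z,476,576,150,245,6); g=cv2.cvtColor(r,4)
    bx=[c+ex*sx*30+ey*sy*20 for sx,sy in((1,1),(1,-1),(-1,-1),(-1,1))]
    cv2.polylines(g,[np.int32([[(245-p[1])*6,(576-p[0])*6] for p in bx])],True,(0,0,255),1)
    A.append(cv2.resize(g,None,fx=.68,fy=.68,interpolation=cv2.INTER_AREA))
cv2.imwrite('pics/p7.png',np.hstack(A))
```

```text
[526.54297031 196.71618449 364.15170045] 170.35170045251073
```

View pics/p7.png

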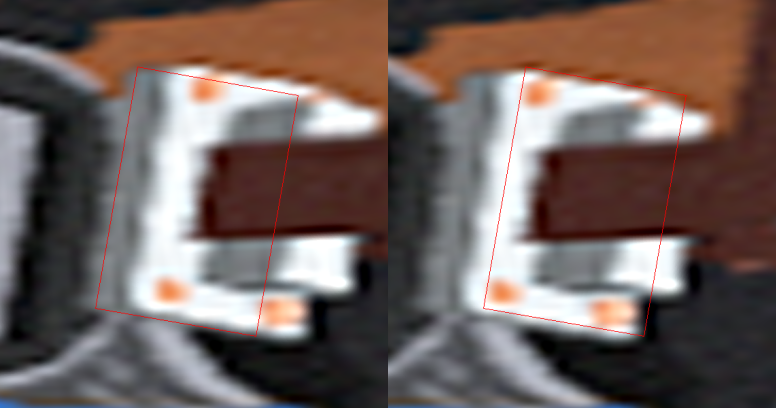

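>>> apply_moves:
  commands:
    - [[0.0008,-0.0001,-0.015,0],[0.0008,-0.0001,-0.03,0],[0.0008,-0.0001,-0.034,0],[0.0008,-0.0001,-0.034,0],[0.0008,-0.0001,-0.037,0],[0.0008,-0.0001,-0.039,0],[0.0008,-0.0001,-0.04,0],[0.0008,-0.0001,-0.041,0]]

```text
t: 14.15
ee_pos: [527.1, 197.0, 322.8]
orientation: [-2.131, 0.185, 2.131]
ft_force: [-0.4, 0.6, -1.1]
width: 13.6
```

Run:
```python
from h import *
o=readout.get_obs(); a,R=tooly(o); print(o['t'],o['ee_pos'],a,o['ft_force'],o['moment'],o['width'])
e=snap('side')
cv2.imwrite('pics/p8.png',cv2.resize(cv2.cvtColor(e['color'],4)[180:270,280:370],None,fx=6,fy=6,interpolation=cv2.INTER_CUBIC))
```

```text
14.15 [527.10086887 197.03334744 322.83987261] -1.7440443088266375 [-0.42120055  0.59651638 -1.14098138] [ 0.08681722 -0.00566399  0.09194481] 13.612536167601823
```

View pics/p8.png

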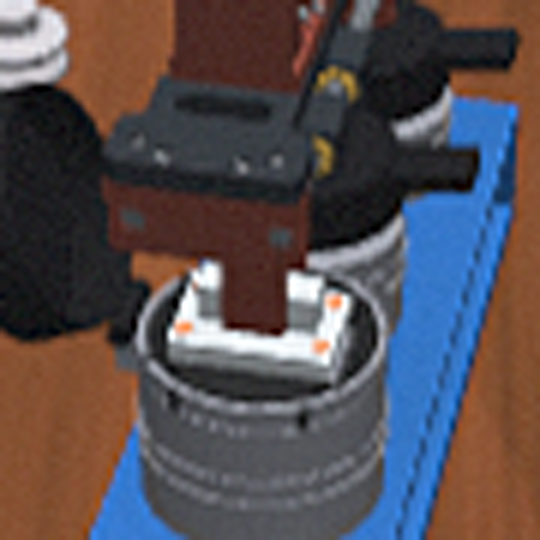

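No force 3 mm into the pocket. The plate is centred in the mouth at about side pixel (323,236), so I'll keep lowering.

>>> apply_moves:
  commands:
    - [[0,0,-0.001,0],[0,0,-0.002,0],[0,0,-0.003,0],[0,0,-0.004,0],[0,0,-0.005,0],[0,0,-0.006,0],[0,0,-0.006,0]]

```text
t: 15.08
ee_pos: [527.0, 197.0, 316.7]
orientation: [-2.131, 0.185, 2.131]
ft_force: [0.5, 0.4, -1.3]
width: 13.5
```

>>> apply_moves:
  commands:
    - [[0,0,-0.0005,0],[0,0,-0.001,0],[0,0,-0.0015,0],[0,0,-0.0015,0]]

```text
t: 15.58
ee_pos: [527.1, 197.0, 316.0]
orientation: [-2.131, 0.185, 2.131]
ft_force: [-2.5, -1.1, 5.4]
width: 13.6
```

Floor contact at the expected height (316.0 against 315.8). Releasing.

>>> apply_moves:
  commands:
    - [[0,0,0,0],[0,0,0,0],[0,0,0,0],[0,0,0,0]]
  gripper: 0.034

```text
t: 16.08
ee_pos: [527.1, 197.0, 315.2]
orientation: [-2.131, 0.185, 2.131]
ft_force: [-0.2, -0.0, -0.6]
width: 33.9
```

>>> apply_moves:
  commands:
    - [[0,0,0.02,0],[0,0,0.06,0],[-0.02,0.03,0.11,0],[-0.02,0.08,0.16,0],[-0.02,0.14,0.19,0],[-0.02,0.16,0.19,0]]

```text
t: 16.82
ee_pos: [506.9, 359.4, 508.3]
orientation: [-2.134, 0.18, 2.126]
ft_force: [1.1, -0.5, -1.1]
width: 33.7
```

Run:
```python
from h import *
o=readout.get_obs(); a,R=tooly(o); print(o['t'],o['ee_pos'],a,o['ft_force'],o['width'])
e=snap('side');d=snap('top')
A=[cv2.resize(cv2.cvtColor(i['color'],4)[b:b+100,a:a+80],None,fx=5,fy=5,interpolation=cv2.INTER_CUBIC) for i,a,b in((e,265,170),(d,200,120))]
cv2.imwrite('pics/p9.png',np.hstack(A))
for c,dd in (('side',e),('top',d)):
  for l in ('cap_big_tab','regulator'):
    for r in models.place_of(c,l)[:4]: print(c,l,np.round(r['position'],1),round(r['conf'],2))
```

```text
16.825 [506.94330197 359.37909028 508.29347491] -1.7426745295533745 [ 1.07027237 -0.53070127 -1.06227321] 33.67716815799725
side cap_big_tab [637.2 178.6 225.4] 0.9
side regulator [528.  194.6 125.4] 0.76
side regulator [ 378.9 -255.9    0.7] 0.5
top cap_big_tab [641.8 177.3 227.7] 0.8
top regulator [ 517.5 -372.5   -0.7] 0.83
top regulator [ 588.4 -301.8    0.8] 0.81
top regulator [ 372.7 -254.     1.7] 0.8
top regulator [527.6 198.7 119.6] 0.71
```

View pics/p9.png

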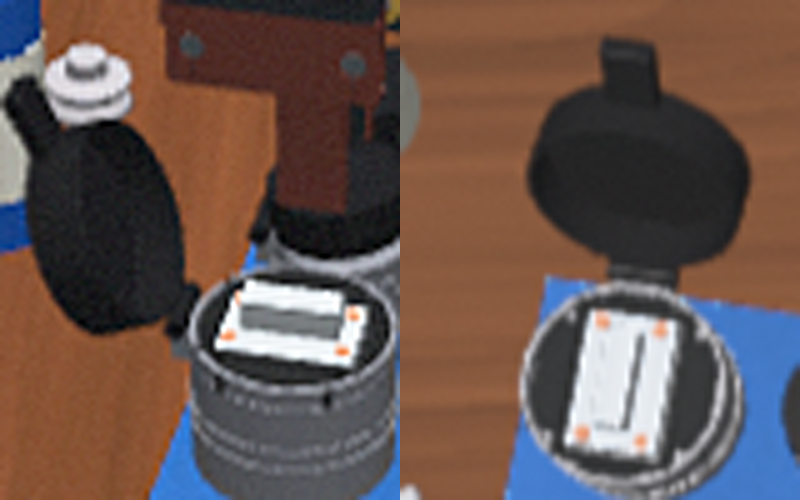

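The regulator is seated flat, at side pixel (323,234). The open cap's tab is near (640,177,226). I'll go there and pinch it.

>>> apply_moves:
  commands:
    - [[0.03,-0.04,0,0],[0.065,-0.085,0,0],[0.1,-0.135,0,0],[0.133,-0.18,0,0],[0.133,-0.18,-0.04,0],[0.133,-0.18,-0.08,0],[0.133,-0.18,-0.103,0],[0.133,-0.18,-0.103,0]]
  gripper: 0.048

```text
t: 18.12
ee_pos: [639.3, 175.5, 399.8]
orientation: [-2.126, 0.189, 2.136]
ft_force: [-0.3, -0.6, -0.5]
width: 48.1
```

Run:
```python
from h import *
o=readout.get_obs(); a,R=tooly(o); print(o['t'],o['ee_pos'],a,o['ft_force'],o['width'])
e=snap('side')
cv2.imwrite('pics/p10.png',cv2.resize(cv2.cvtColor(e['color'],4)[150:270,230:350],None,fx=5,fy=5,interpolation=cv2.INTER_CUBIC))
Cn=np.array([526.3,197.1]); p=tab(2.0,Cn); print(p)
for th in np.arange(1.85,-.06,-.15): print(round(th,2),((tab(max(th,0),Cn)-p)/1000).round(4))
print(((tab(0,Cn)-p)/1000).round(4))
```

```text
18.125 [639.3292137  175.48575742 399.80395239] -1.7456025284680492 [-0.25966335 -0.55401799 -0.45343343] 48.11752055483599
[638.48510953 177.49600876 225.93452191]
1.85 [-0.0145  0.0025  0.0085]
1.7 [-0.0302  0.0053  0.0147]
1.55 [-0.0465  0.0081  0.0184]
1.4 [-0.0632  0.0111  0.0197]
1.25 [-0.08    0.014   0.0183]
1.1 [-0.0963  0.0168  0.0145]
0.95 [-0.1119  0.0196  0.0082]
0.8 [-0.1264  0.0221 -0.0004]
0.65 [-0.1394  0.0244 -0.011 ]
0.5 [-0.1508  0.0263 -0.0236]
0.35 [-0.1602  0.028  -0.0377]
0.2 [-0.1673  0.0292 -0.0531]
0.05 [-0.1722  0.0301 -0.0694]
[-0.1733  0.0303 -0.0749]
```

View pics/p10.png

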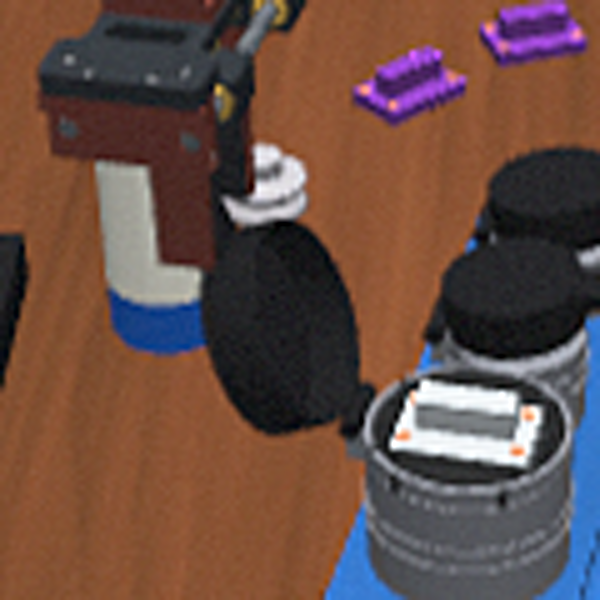

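The fingers straddle the tab at side pixel (270,190). Close, then swing back along the arc.

>>> apply_moves:
  commands:
    - [[0,0,0,0],[0,0,0,0],[0,0,0,0],[0,0,0,0]]
  gripper: 0.0

```text
t: 18.68
ee_pos: [640.3, 176.7, 403.1]
orientation: [-2.133, 0.186, 2.13]
ft_force: [0.2, -4.0, 4.2]
width: 21.5
```

>>> apply_moves:
  commands:
    - [[-0.0145,0.0025,0.0085,0],[-0.0302,0.0053,0.0147,0],[-0.0465,0.0081,0.0184,0],[-0.0632,0.0111,0.0197,0],[-0.08,0.014,0.0183,0],[-0.0963,0.0168,0.0145,0],[-0.1119,0.0196,0.0082,0]]

```text
t: 19.55
ee_pos: [527.3, 196.6, 412.8]
orientation: [-2.134, 0.184, 2.128]
ft_force: [-1.8, -6.2, 11.9]
width: 21.5
```

>>> apply_moves:
  commands:
    - [[-0.0145,0.0025,-0.0086,0],[-0.0275,0.0048,-0.0192,0],[-0.0389,0.0067,-0.0318,0],[-0.0483,0.0084,-0.0459,0],[-0.0554,0.0096,-0.0613,0],[-0.0603,0.0105,-0.0776,0],[-0.0614,0.0107,-0.084,0],[-0.0614,0.0107,-0.085,0]]

```text
t: 20.55
ee_pos: [463.5, 207.8, 324.7]
orientation: [-2.123, 0.186, 2.139]
ft_force: [-11.4, 3.7, 6.6]
width: 21.8
```

Run:
```python
from h import *
o=readout.get_obs(); a,R=tooly(o); print(o['t'],o['ee_pos'],a,o['ft_force'],o['width'])
e=snap('side')
cv2.imwrite('pics/p11.png',cv2.resize(cv2.cvtColor(e['color'],4)[160:280,270:390],None,fx=5,fy=5,interpolation=cv2.INTER_CUBIC))
```

```text
20.55 [463.53384273 207.80446712 324.72498456] -1.744378422563068 [-11.43816353   3.73726329   6.62788474] 21.76043873772635
```

View pics/p11.png

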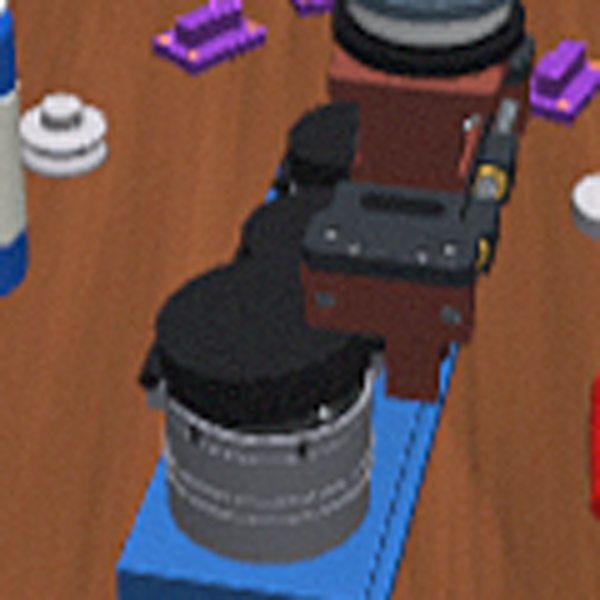

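>>> apply_moves:
  commands:
    - [[0,0,0,0],[0,0,0,0],[0,0,0.02,0],[0,0,0.05,0],[0,0,0.05,0]]
  gripper: 0.048

```text
t: 21.22
ee_pos: [467.4, 207.6, 377.5]
orientation: [-2.134, 0.183, 2.125]
ft_force: [-0.2, 0.6, 0.4]
width: 48.0
```

>>> apply_moves:
  commands:
    - [[0.015,-0.0025,0,0],[0.03,-0.005,0,0],[0.03,-0.005,0,0],[0.03,-0.005,-0.015,0],[0.03,-0.005,-0.03,0],[0.03,-0.005,-0.034,0],[0.03,-0.005,-0.036,0],[0.03,-0.005,-0.036,0]]
  gripper: 0.0

```text
t: 22.22
ee_pos: [495.7, 202.1, 340.0]
orientation: [-2.128, 0.186, 2.135]
ft_force: [-7.9, -2.4, 14.4]
width: 0.2
```

Run:
```python
from h import *
o=readout.get_obs(); print(o['t'],o['ee_pos'],o['ft_force'],o['width'])
```

```text
22.225 [495.73941081 202.14311991 340.01618571] [-7.88689989 -2.4137244  14.41571485] 0.18271919388062524
```

>>> apply_moves:
  commands:
    - [[0,0,-0.001,0],[0,0,-0.0015,0],[0,0,-0.0015,0]]

```text
t: 22.6
ee_pos: [495.7, 202.2, 339.7]
orientation: [-2.129, 0.186, 2.134]
ft_force: [-12.1, -4.4, 25.8]
width: 0.7
```

>>> apply_moves:
  commands:
    - [[0,0,0.02,0],[0,0,0.06,0],[-0.04,-0.03,0.1,0],[-0.08,-0.08,0.12,0],[-0.1,-0.13,0.12,0],[-0.1,-0.18,0.12,0],[-0.1,-0.23,0.12,0],[-0.1,-0.26,0.12,0]]

```text
t: 23.6
ee_pos: [396.3, -59.4, 458.0]
orientation: [-2.131, 0.187, 2.13]
ft_force: [0.9, -0.8, 0.7]
width: 0.3
```

>>> apply_moves:
  commands:
    - [[0,-0.06,0,0],[0,-0.12,0,0],[0,-0.16,0,0],[0,-0.16,0,0],[0,-0.16,0,0]]

```text
t: 24.22
ee_pos: [396.5, -217.3, 457.6]
orientation: [-2.129, 0.185, 2.131]
ft_force: [0.1, 0.6, -0.1]
width: 0.5
```

Run:
```python
from h import *
o=readout.get_obs(); print(o['t'],o['ee_pos'],o['ft_force'],o['width'])
e=snap('side','sE.png');d=snap('top','tE.png')
A=[cv2.resize(cv2.cvtColor(i['color'],4)[b:b+120,a:a+100],None,fx=4,fy=4,interpolation=cv2.INTER_CUBIC) for i,a,b in((e,280,180),(d,200,140))]
B=[cv2.resize(cv2.imread(f)[b:b+120,a:a+100],None,fx=4,fy=4,interpolation=cv2.INTER_CUBIC)[:] for f,a,b in(('pics/side0.png',280,180),('pics/top0.png',200,140))]
cv2.imwrite('pics/pE.png',cv2.resize(np.vstack([np.hstack(A),np.hstack(B)]),None,fx=.62,fy=.62,interpolation=cv2.INTER_AREA))
for c,dd in (('side',e),('top',d)):
  for l in ('cap_big_tab','cap_mid_tab','cap_low_tab','pulley','can','screwdriver','jar','spanner','bearing'):
    for r in models.place_of(c,l)[:1]: print(c,l,np.round(r['position'],1),round(r['conf'],2))
```

```text
24.225 [ 396.48525982 -217.29459947  457.55374572] [ 0.12348854  0.63977926 -0.07604204] 0.5360857886078745
side cap_big_tab [464.8 210.7 150.8] 0.67
side cap_mid_tab [460.3 100.2 137.4] 0.6
side cap_low_tab [445.9  -2.4 131.1] 0.65
side pulley [ 6.657e+02 -1.790e+02 -4.000e-01] 0.63
side can [709.3 -60.5  -3.2] 0.67
side screwdriver [358.8 137.3   0.6] 0.95
side jar [696.6 355.5  -2.8] 0.97
side spanner [450.1 401.1   0.6] 0.97
side bearing [ 347.6 -125.1   -2.4] 0.59
top cap_big_tab [463.8 209.4 153.2] 0.95
top cap_mid_tab [460.7 100.1 138.3] 0.9
top cap_low_tab [448.1  -1.9 129.2] 0.93
top pulley [ 663.6 -177.2   -1.8] 0.81
top can [704.3 -55.9   2.9] 0.97
top screwdriver [364.4 141.8  -1.9] 0.8
top jar [694.2 360.4   5. ] 0.89
top spanner [448.5 401.1  -2.3] 0.63
top bearing [ 3.469e+02 -1.248e+02 -3.000e-01] 0.69
```

View pics/pE.png

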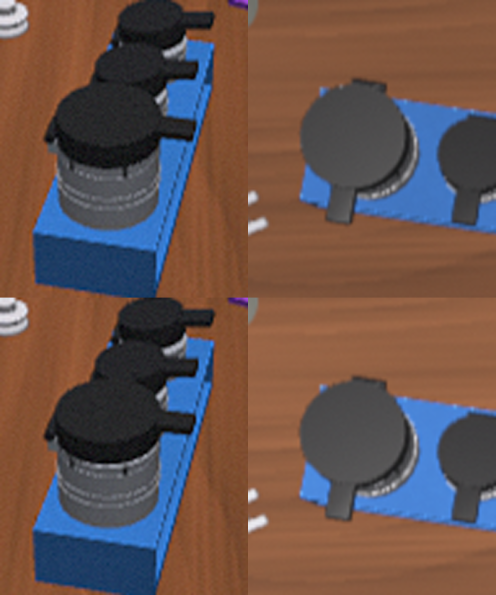

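The cap and the other tubes look identical to the starting pictures, and nothing else has shifted. Handing in.

```bash
python3 -c "
from workcell import workorder
print(workorder.close_job())"
```

```text
the job is handed in; nothing more can be done
None
```

The regulator is in the big tube's pocket with the cap pressed shut, and I've handed the job in. No verdict was reported.

- **Cap opened:** I pinched the tab and swung the cap back. It rested at about 2.0 rad by the camera estimate, just short of the 2.1 stop.
- **Regulator placed:** I took the silver plate by its ridge, not one of the purple look-alikes, and lowered it in. It touched the floor at the expected height (tool at 316.0 mm, 315.8 mm expected). I then released it, and the pictures showed it flat in the pocket.
- **Cap closed:** I swung the cap back and pressed it with about 26 N. The fingertips stopped at 158 mm, which is the height of the shut cap, and the pictures match the starting ones.

**Last checks:**
- The two slim caps and all the bystanders I measured were within about 5 mm of where they started, which is about the networks' error.
- The arm was clear of everything and the job took about 24 s.

**Disagreements:** The two cameras differed by about 4 mm on the pocket's y position. I used the line given by the tab pinches instead, and the regulator went in without catching. The networks also often reported the purple look-alikes as the regulator, and I ignored those.

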